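# Shut the droplet chamber and hold the plate-field key down

### The job

Droplets have just been sprayed into the oil-drop apparatus: swing the small lever on its chamber back into the middle notch, the one with two pips, without running on into the third notch, and then press the long black key on the plate-voltage supply with the fingers until its contact is closed. The field is on only while the key is held, so keep it down, firmly but without leaning on it, and finish still holding it. Do not press the timer button beside it and leave the other things on the desk where they are.

Things in the scene. Friction and masses are not known exactly. Their poses are not given: they have to be found in the camera images.
- droplet_rig: Oil-drop apparatus fixed to the desk: navy tripod foot, rod, grey platform, round black droplet chamber (72 mm diameter, lid 212 mm up). Origin on the desk below the chamber's axis, z up. Microscope (35 mm thick, 180 mm up) along +y to 245 mm from the axis; lamp house on the +x side (64 to 120 mm off, to 214 mm high); lever on the -y side. Turned up to 20 degrees either way.
- source_lever (a joint): Lever about the chamber's vertical axis, rad, anticlockwise from above positive, limits -0.6, 0.6. 0: middle notch (two pips, closed), arm along the apparatus's -y. 0.5: spray notch (one pip); -0.5: third notch (three pips, source open). A spring ball draws it to a notch's centre once within 0.07 of it (4 N at the knob to push it out); between notches it stays put. Starts in the spray notch or short of it (0.2 to 0.5).
- lever_knob (a point): Centre of the lever's upright black finger knob: round, 14 mm diameter, 44 mm tall (18 mm above this point, 26 mm below it down to the flat arm, which is 11 mm wide), 82 mm from the chamber's axis; the point is 210 mm above the desk. Nothing else near it except for the chamber 46 mm away.
- closed_notch (a point): Where the centre of the lever's knob is when the lever sits in the middle notch (two pips): fixed on the apparatus, 82 mm from its axis on the -y side, 210 mm above the desk.
- supply: Plate-voltage supply fixed to the desk: flat grey instrument box, 140 mm (x) by 190 mm (y) and 59 mm high, with a display and a voltage knob on top at its +x side (74 mm high) and the brackets of the key (88 mm high). Origin on the desk under its centre, z up. It stands turned by up to about 23 degrees either way.
- key_pad (a point): Centre of the top of the field key's round pad (30 mm diameter), 88.5 mm above the desk when up. The key, a black lever 22 mm wide, lies along the box's x on its -y half and pivots 85 mm from the pad towards +x. The pad goes 13 mm down to a rubber buffer; the contact closes at 8 mm. Spring force at the pad: 3 N up, 8.5 N at 8 mm, 12 N at 13 mm.
- field_key (a joint): Angle of the field key in rad: 0 up (released), growing as it is pressed, 0.094 where the contact closes (pad 8 mm down), 0.152 on the buffer (13 mm down). It springs back up when let go.
- timer_top (a point): Centre of the top of the timer's round push button (18 mm diameter, grey, in a dark ring), 78 mm above the desk, on the box beside the key pad: about 105 mm from it towards the box's +y. Not to be pressed.
- timer (a joint): Travel of the timer button in m: 0 up, 0.004 pressed.
- oil_bottle: Small amber dropper bottle, 34 mm diameter, 90 mm tall, on the robot's side of the supply. Origin at the centre of its underside. Bystander.
- stopwatch: Black hand stopwatch lying flat, 56 mm diameter, 14 mm thick, between supply and apparatus. Origin at the centre of its underside. Bystander.
- mouse: Black computer mouse, 100 by 58 by 32 mm, on the robot's side of the apparatus. Origin at the centre of its underside. Bystander.
- water_bottle: Clear water bottle with a white cap, 64 mm diameter, 210 mm tall, behind the supply. Origin at the centre of its underside. Bystander.
- pen_pot: Dark metal pot, 76 mm diameter, with pens up to 150 mm high, behind. Origin at the centre of its underside. Bystander.
- notebook: Thick ring-bound notebook with a navy cover, 212 by 152 by 16 mm, lying left of the apparatus. Origin at the centre of its underside. Bystander.

How it is judged:
By the outcome, as a careful person would: the job done as asked, in the order asked, and still so for the second after the job is handed in, while the arm keeps its last pose, push and grip.
It also fails if it takes over 38 s, if anything falls off the work surface, if the arm or the gripper's body presses on something with over 40 N, if the wrist force passes 120 N, or if a joint passes its speed limit or range.

### The arm

A 6-joint arm with a two-finger parallel gripper is mounted at the origin on the work surface. World frame = base frame: x ahead of the robot, y to its left, z up, the work surface at z = 0. Lengths are in m, angles in rad, forces in N, time in s.
With the tool pointing down it reaches from about 0.425 to 0.95 m from the base axis. Payload 3.5 kg.
Tool frame: the origin (TCP) lies midway between the tips of the shut fingers; the grasp point (between the pads) lies 19 mm behind it (bot.tcp_to_grasp is the z of the grasp point in the tool frame, in m); z points along the fingers, y is the line along which they close (so a half turn about z gives the same grasp; the last joint's range is limited). The gripper opens to 85 mm and grips with 20 to 120 N. Pads are 22 mm wide; open, the fingers measure 114 mm over their backs; the gripper's body (76 mm by 85 mm) begins 54 mm behind the grasp point. The pads swing forward as they close: fully open they stand 13 mm farther back than shut.
Start: joints at [-1.375, 0.286, 1.577, -0, 1.279, -0.15], TCP at [0.229, -0.635, 0.231] pointing down, gripper open.
Joint ranges: [-2.77, 2.77], [-0.9, 2.22], [0.21, 2.48], [-1.53, 4.67], [0.24, 2.81], [-2.84, 2.84]. Speed limits (rad/s): [2.79, 2.79, 3.14, 3.14, 3.14, 3.14].

### API

Orientations are given as [roll, pitch, yaw] about the fixed x, y, z axes, in that order (R = Rz(yaw) Ry(pitch) Rx(roll)).
In Python, from bench import bot, snapshot gives the robot as it stands. The module is installed in compiled form; this text tells all that it offers. Calls block until the motion is done:
- bot.goto(position, orientation): joint-space move of the TCP to a pose.
- bot.servo_line(position, speed=0.15, ori=None, contact_N=None): straight line of the TCP; ori=None keeps the orientation; speed is the mean speed in m/s. With contact_N (N) it stops when the force on the tool has changed by that much, and returns True; else False.
- bot.goto_joints(angles): joint-space move.
- bot.gripper_to(opening, squeeze=None): opening from 0.0 (shut) to 1.0 (fully open); squeeze is the grip in N (None keeps the last); returns when the fingers have stopped.
- bot.wait(seconds).
- bot.solve_ik(position, orientation): joint angles nearest the present ones, or None.
- bot.get_state(): the state.
- snapshot(name): name is "scene" or "top" or "wrist"; returns a dict with "img" (384x512x3 uint8, blue, green, red), "range_z" (384x512 float32, m along the optical axis (not along the pixel's ray), 0 where there is no reading), "fx", "fy", "cx", "cy" (pixels), "distortion" ([k1, k2, p1, p2, k3] as OpenCV has them; the pictures are not rectified), "pose" (4x4, takes a point from camera to world coordinates). Camera axes: x right, y down, z forward; pixel columns grow to the right and rows downward; lengths in m; the calibration is good to about 2 mm. A picture is of the moment at which its call begins.
A pose or a line that the arm cannot do raises bot.MotionError and nothing moves.
- bot.hand_in(): hands the job in; it is judged then, once.
The state is a dict: "clock": time; "joint_positions": joint angles; "qvel": joint speeds; "effort": joint torques, N m; "ee_pos": TCP position; "ee_rot": TCP orientation; "force": force on the tool from outside, world axes, zero at the start; "torque": the same for the moment, N m; "gripper_width": opening from 0.0 (shut) to 1.0 (fully open); "finger_force": force on a finger pad.
Only numpy, scipy, OpenCV 4.12 (cv2) and the standard library are available. Lean on these libraries where they do the work, as an engineer would, in place of code of your own. Each camera call takes 0.05 s, during which the arm holds its last target. There are 200 camera calls.

## Working session

There is one attempt and no reset: what is moved stays moved. The work goes in short steps, each a Python script; the robot and the scene stay as the last script left them, time stands still between calls to the robot, and variables do not carry over. Pictures are saved under pics/ and viewed, at most 10 in all, crops included, and the job is handed in when it is done.

```bash
mkdir -p pics
cat > h.py <<'E'
import numpy as np, cv2
from bench import bot, snapshot
def cloud(s):
    h,w=s["range_z"].shape
    u,v=np.meshgrid(np.arange(w),np.arange(h))
    K=np.array([[s["fx"],0,s["cx"]],[0,s["fy"],s["cy"]],[0,0,1.]])
    n=cv2.undistortPoints(np.stack([u,v],-1).reshape(-1,1,2).astype(np.float64),K,np.array(s["distortion"],float)).reshape(h,w,2)
    d=np.dstack([n,np.ones((h,w))])
    P=d*s["range_z"][...,None]
    T=np.array(s["pose"]); W=P@T[:3,:3].T+T[:3,3]
    W[s["range_z"]==0]=np.nan
    return W, d@T[:3,:3].T, T[:3,3]
def onplane(s,u,v,z):
    _,D,o=cloud(s); d=D[int(round(v)),int(round(u))]
    return o+d*(z-o[2])/d[2]
E
python3 - <<'E'
from h import *
for n in("scene","top"):
    s=snapshot(n); np.save(f"{n}.npy",s,allow_pickle=True)
    cv2.imwrite(f"pics/{n}.png",cv2.resize(s["img"],(800,600),interpolation=cv2.INTER_CUBIC))
    print(n,np.round(s["pose"],3).tolist(),s["fx"])
print(bot.get_state())
E
```

```text
scene [[0.843, 0.349, -0.41, 1.106], [0.539, -0.55, 0.638, -0.865], [-0.003, -0.758, -0.652, 1.044], [0.0, 0.0, 0.0, 1.0]] 426.6386549256489
top [[0.179, -0.964, 0.198, 0.298], [-0.984, -0.177, 0.031, -0.008], [0.005, -0.201, -0.98, 1.286], [0.0, 0.0, 0.0, 1.0]] 376.2671619440426
{'clock': 0.1, 'joint_positions': array([-1.37501748e+00,  2.87098109e-01,  1.57804244e+00,  3.66015011e-07,
        1.27859143e+00, -1.49999293e-01]), 'qvel': array([ 0.00061404, -0.00213903, -0.0024004 ,  0.00116829, -0.00026357,
       -0.00112059]), 'effort': array([ 7.70017014e-04, -4.07296014e+01, -2.93701547e+01, -1.16918695e-04,
        3.38519749e-03,  1.05675716e-05]), 'ee_pos': array([ 0.22868806, -0.63444642,  0.23006506]), 'ee_rot': array([-3.13947740e+00, -3.20041173e-04,  3.45777700e-01]), 'force': array([ 0.16709452, -0.34794267, -0.14192537]), 'torque': array([0.0202123 , 0.00022716, 0.03260508]), 'finger_force': 0.0, 'gripper_width': 0.9998579283216311}
```

View pics/top.png

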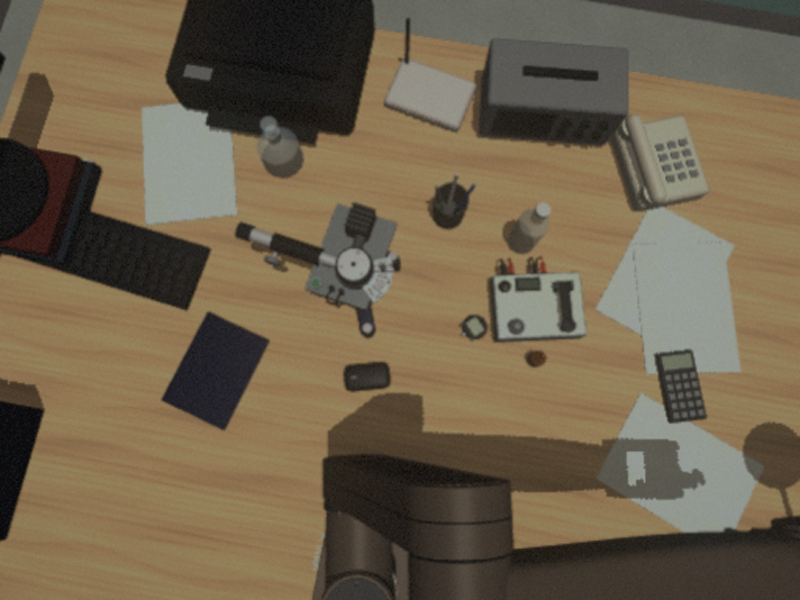

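View pics/scene.png

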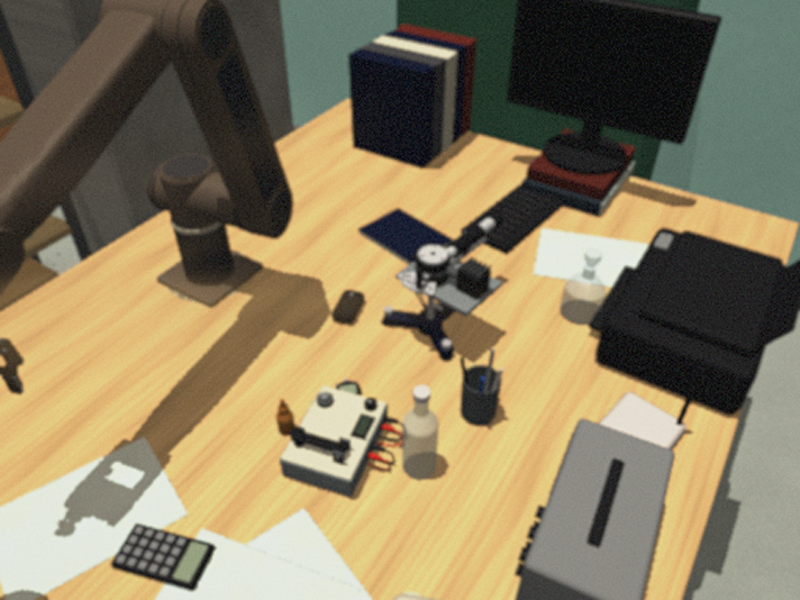

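The top view shows the chamber lid at (353,265), the microscope running left to (245,230), and the lever knob probably at (396,263). The supply is at about (537,305), with the key at (565,305), its pad at either end, and the timer/voltage knob at (516,326) and (505,286). I'll zoom in and measure.

Run:
```python
from h import *
s=np.load("top.npy",allow_pickle=True).item()
im=s["img"]; a=im[135:225,185:265]; b=im[160:235,300:385]
A=cv2.resize(a,(400,450),interpolation=cv2.INTER_CUBIC);B=cv2.resize(b,(400,353),interpolation=cv2.INTER_CUBIC)
B=cv2.copyMakeBorder(B,0,97,0,0,cv2.BORDER_CONSTANT)
cv2.imwrite("pics/crop.png",np.clip(np.hstack([A,B])*1.4,0,255).astype(np.uint8))
W,D,o=cloud(s)
f=.64
for n,(u,v) in dict(lid=(353,265),knob=(396,263),mic=(245,230),c1=(497,275),c2=(580,272),c3=(585,335),c4=(495,340),k1=(565,285),k2=(567,326),t=(516,326),vk=(505,286)).items():
    x,y=round(u*f),round(v*f); print(n,W[y,x].round(3))
```

```text
lid [0.565 0.122 0.214]
knob [0.582 0.044 0.228]
mic [0.602 0.343 0.199]
c1 [ 0.638 -0.167  0.06 ]
c2 [ 0.696 -0.359 -0.001]
c3 [ 0.556 -0.386  0.001]
c4 [ 0.505 -0.192  0.014]
k1 [ 0.638 -0.31   0.084]
k2 [ 0.549 -0.323  0.087]
t [ 0.531 -0.22   0.076]
vk [ 0.613 -0.185  0.079]
```

View pics/crop.png

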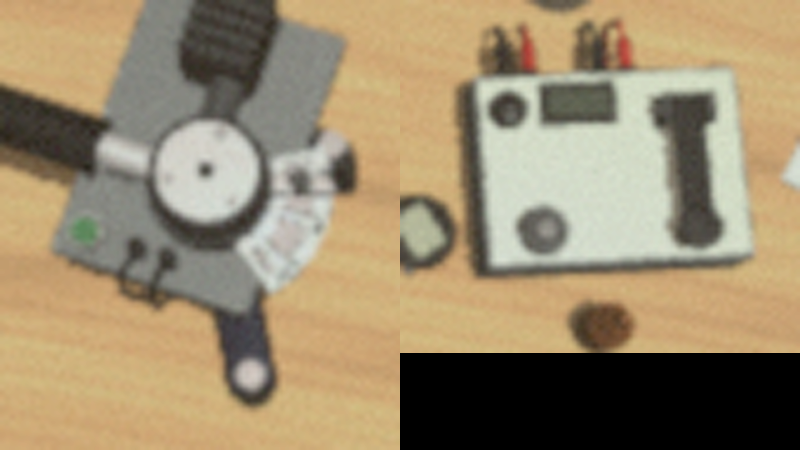

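The zoomed crop shows the knob at top-image px (253.4,168), the lid at (226,169), and the key pad at the near end of the key at (363,208). The timer is at (330,209). Next I'll take a close wrist view of the lever.

Run:
```python
from h import *
for psi in(-1.5,-1.5+np.pi):
    print(psi,bot.solve_ik([.565,.04,.4],[np.pi,0,psi]))
bot.servo_line([.229,-.634,.36],speed=.3)
psi=-1.5 if bot.solve_ik([.565,.04,.4],[np.pi,0,-1.5]) is not None else -1.5+np.pi
bot.goto([.565,.06,.42],[np.pi,0,psi])
s=snapshot("wrist"); np.save("w1.npy",s,allow_pickle=True)
cv2.imwrite("pics/w1.png",cv2.resize(s["img"],(800,600),interpolation=cv2.INTER_CUBIC))
st=bot.get_state();print(st["clock"],st["ee_pos"],st["joint_positions"],np.round(s["pose"],3).tolist())
```

```text
-1.5 None
1.6415926535897931 [-0.10841553 -0.03278267  1.62658089  0.          1.54779443 -0.17921186]
3.45 [0.56516118 0.05923871 0.4197846 ] [-7.40104113e-02 -3.02064412e-02  1.58949979e+00 -1.35685028e-04
  1.58264387e+00 -1.43543703e-01] [[0.998, 0.066, 0.02, 0.56], [0.069, -0.956, -0.285, 0.132], [0.001, 0.286, -0.958, 0.563], [0.0, 0.0, 0.0, 1.0]]
```

View pics/w1.png

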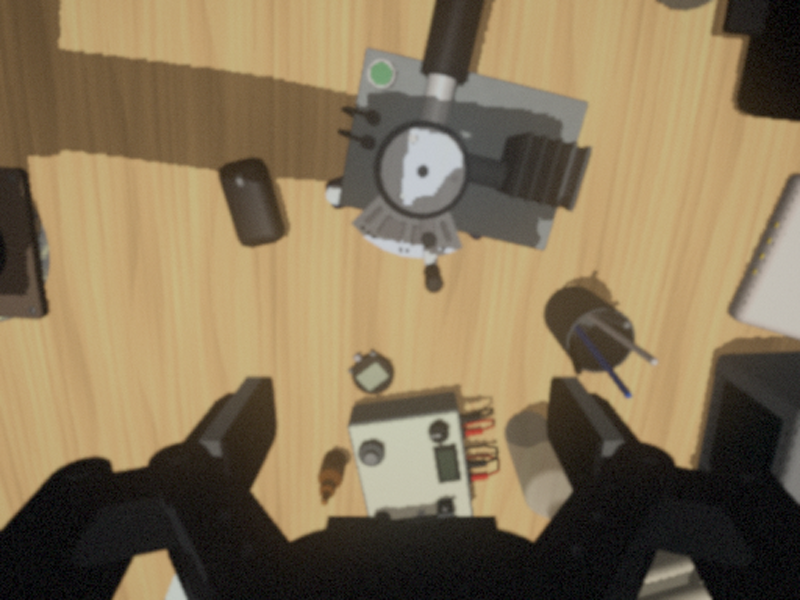

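The wrist view shows the lid centre at (423,171), the knob top at about (433,283), the microscope at (455,40), the platform edge from (370,50) to (587,100), and the pips sector at (405,240).

Run:
```python
from h import *
for n in("w1","top"):
    s=np.load(n+".npy",allow_pickle=True).item(); W,D,o=cloud(s)
    x,y,z=np.moveaxis(W,2,0)
    near=np.hypot(x-.565,y-.122)<.033
    m=near&(abs(z-.213)<.006)
    c,r=cv2.minEnclosingCircle(W[m][:,:2].astype(np.float32)); print(n,"lid",np.array(c).round(4),r,m.sum(),np.median(z[m]))
    # edge-based lid: image pixel ray
    k=(z>.219)&(z<.24)&(np.hypot(x-.582,y-.044)<.03)
    if k.any(): print(" knob top",W[k].mean(0).round(4),k.sum(),np.nanmax(z[k]), np.ptp(W[k],axis=0).round(4))
    mi=(z>.165)&(z<.2)&(y>.17)&(y<.4)&(abs(x-.59)<.05)
    P=W[mi][:,:2].astype(np.float32); v=cv2.fitLine(P,cv2.DIST_HUBER,0,.01,.01).ravel(); 
    v=v*np.sign(v[1]); print(" mic",v.round(4),mi.sum(),"yaw",np.arctan2(-v[0],v[1]))
s=np.load("w1.npy",allow_pickle=True).item()
p=lambda u,v,z:onplane(s,u*.64,v*.64,z)[:2].round(4)
print("ray lid",p(423,171,.212),"knob",p(433,284,.228),"plat",p(370,50,.15),p(587,100,.15))
a,b=p(370,50,.13),p(587,100,.13);print("plat yaw",np.arctan2(*(b-a)[::-1]))
```

```text
w1 lid [0.566  0.1233] 0.032312240451574326 2265 0.2123889279946526
 knob top [0.583  0.0443 0.2269] 128 0.23023132340163033 [0.0143 0.0141 0.0108]
 mic [0.1961 0.9806 0.5814 0.2107] 1952 yaw -0.19738789
top lid [0.5659 0.1219] 0.03220895677804947 327 0.21273498239954458
 knob top [0.5833 0.0414 0.2261] 24 0.23192331457059456 [0.0137 0.013  0.0126]
 mic [0.1416 0.9899 0.5884 0.2697] 657 yaw -0.14208728
ray lid [0.5695 0.1242] knob [0.5823 0.0431] plat [0.5211 0.2148] [0.7034 0.1903]
plat yaw -0.13368248215549286
```

Run:
```python
from h import *
for n in("w1","top"):
    s=np.load(n+".npy",allow_pickle=True).item(); W,D,o=cloud(s)
    x,y,z=np.moveaxis(W,2,0)
    ax=np.array([.566,.1228])
    # microscope crest: upper points in rings about axis
    for r0 in np.arange(.07,.24,.02):
        r=np.hypot(x-ax[0],y-ax[1]); m=(r>r0)&(r<r0+.02)&(z>.172)&(z<.21)&(y>.17)&(abs(x-.59)<.06)
        if m.sum()>8:
            a=np.arctan2(x[m]-ax[0],y[m]-ax[1]); print(n,round(r0,2),m.sum(),"mid",round((np.percentile(a,3)+np.percentile(a,97))/2,3),"w",round(np.ptp(a)*r0,3), z[m].max().round(3))
    near=(np.hypot(x-.58,y-.13)<.14)
    h,e=np.histogram(z[near&(z>.05)],bins=np.arange(.05,.24,.01)); print(dict(zip(e.round(2),h)))
    zz=e[:-1][(e[:-1]<.165)][np.argmax(h[e[:-1]<.165])]
    m=near&(z>zz-.004)&(z<zz+.014); mm=cv2.morphologyEx(m.astype(np.uint8),cv2.MORPH_OPEN,np.ones((3,3)))>0
    R=cv2.minAreaRect((W[mm][:,:2]*1000).astype(np.float32)); print("plat",zz,R)
```

```text
w1 0.07 599 mid 0.173 w 0.032 0.2
w1 0.09 604 mid 0.172 w 0.035 0.201
w1 0.11 394 mid 0.17 w 0.035 0.2
{np.float64(0.05): np.int64(0), np.float64(0.06): np.int64(0), np.float64(0.07): np.int64(0), np.float64(0.08): np.int64(0), np.float64(0.09): np.int64(0), np.float64(0.1): np.int64(0), np.float64(0.11): np.int64(2), np.float64(0.12): np.int64(8), np.float64(0.13): np.int64(10), np.float64(0.14): np.int64(2477), np.float64(0.15): np.int64(5254), np.float64(0.16): np.int64(1708), np.float64(0.17): np.int64(39), np.float64(0.18): np.int64(1145), np.float64(0.19): np.int64(1896), np.float64(0.2): np.int64(1885), np.float64(0.21): np.int64(3105), np.float64(0.22): np.int64(126)}
plat 0.15000000000000002 ((601.1591796875, 139.37391662597656), (130.19479370117188, 190.15609741210938), 81.26213073730469)
top 0.07 84 mid 0.195 w 0.032 0.202
top 0.09 78 mid 0.178 w 0.033 0.203
top 0.11 77 mid 0.174 w 0.034 0.202
top 0.13 75 mid 0.174 w 0.033 0.205
top 0.15 76 mid 0.167 w 0.041 0.201
top 0.17 51 mid 0.169 w 0.024 0.199
top 0.19 55 mid 0.166 w 0.024 0.198
top 0.21 74 mid 0.165 w 0.029 0.202
top 0.23 43 mid 0.161 w 0.03 0.2
{np.float64(0.05): np.int64(3), np.float64(0.06): np.int64(2), np.float64(0.07): np.int64(1), np.float64(0.08): np.int64(0), np.float64(0.09): np.int64(2), np.float64(0.1): np.int64(0), np.float64(0.11): np.int64(1), np.float64(0.12): np.int64(2), np.float64(0.13): np.int64(4), np.float64(0.14): np.int64(457), np.float64(0.15): np.int64(852), np.float64(0.16): np.int64(336), np.float64(0.17): np.int64(46), np.float64(0.18): np.int64(217), np.float64(0.19): np.int64(350), np.float64(0.2): np.int64(338), np.float64(0.21): np.int64(426), np.float64(0.22): np.int64(20)}
plat 0.15000000000000002 ((602.6749267578125, 137.70179748535156), (130.05661010742188, 190.03948974609375), 81.68061065673828)
```

```bash
cat >> h.py <<'E'
AX=np.array([.566,.1228]); YAW=-.16; PI=np.pi
def lev(q,z):
    t=YAW-PI/2+q
    return [*(AX+.082*np.array([np.cos(t),np.sin(t)])),z],[PI,0,t+PI]
E
python3 - <<'E'
from h import *
bot.gripper_to(.5,20)
q0=np.arctan2(.0435-AX[1],.583-AX[0])-(YAW-PI/2); print("q0",q0)
p,o=lev(q0,.30); bot.goto(p,o)
p,o=lev(q0,.194); print("contact",bot.servo_line(p,speed=.1,ori=o,contact_N=8))
bot.gripper_to(0,20)
st=bot.get_state(); print(st["clock"],st["ee_pos"],st["gripper_width"],st["finger_force"],st["force"])
s=snapshot("wrist"); cv2.imwrite("pics/w2.png",cv2.resize(s["img"],(640,480)))
E
```

```text
q0 0.3711794510316966
contact False
6.0667 [0.58355846 0.04257111 0.19482876] 0.15863711648976198 21.07252925634384 [-0.4811233  -1.07449144  2.85390365]
```

View pics/w2.png

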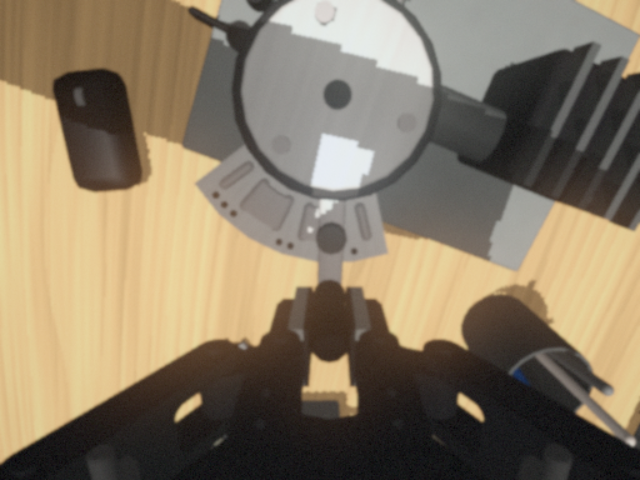

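The knob is held between the pads (width 13.5 mm). The pips show at (353,251) for one, (279/290,244) for two and (224,204) for three, so the lever is between one and two. I'll check the angle from the pips, then swing.

Run:
```python
from h import *
s=snapshot("wrist"); W,_,_=cloud(s)
for n,(u,v) in dict(one=(353,251),two=(284.5,243.5),three=(224,204)).items():
    z=np.nanmedian(W[round(v*.8)-2:round(v*.8)+3,round(u*.8)-2:round(u*.8)+3,2]); p=onplane(s,u*.8,v*.8,z)
    print(n,p.round(4),np.arctan2(*(p[:2]-AX)[::-1])-(YAW-PI/2))
x,y,z=np.moveaxis(W,2,0);
m=(abs(z-.2125)<.005)&(np.hypot(x-.566,y-.123)<.04)
print("lid",cv2.minEnclosingCircle(W[m][:,:2].astype(np.float32)))
```

```text
one [0.5915 0.0588 0.1651] 0.5400258901125159
two [0.5585 0.0554 0.1643] 0.049798817000245243
three [0.5267 0.0692 0.1651] -0.47220607072748444
lid ((0.5676578879356384, 0.12359841912984848), 0.03155869245529175)
```

Run:
```python
from h import *
for q in np.linspace(.371,.012,4)[1:]:
    p,o=lev(q,.194); bot.servo_line(p,speed=.05,ori=o); st=bot.get_state(); print(round(q,3),st["ee_pos"].round(4),st["force"].round(2))
bot.gripper_to(.5)
st=bot.get_state(); print(st["clock"])
p,o=lev(.012,.33); bot.servo_line(p,speed=.2)
s=snapshot("wrist"); cv2.imwrite("pics/w3.png",cv2.resize(s["img"],(640,480)))
W,D,o=cloud(s); x,y,z=np.moveaxis(W,2,0)
k=(z>.219)&(z<.24)&(np.hypot(x-.553,y-.042)<.03); c=W[k].mean(0); print("knob",c,k.sum(),np.arctan2(*(c[:2]-AX)[::-1])-(YAW-PI/2))
t=np.load("top.npy",allow_pickle=True).item()
s=snapshot("top"); W,D,o=cloud(s); np.save("top2.npy",s,allow_pickle=True)
# supply, from first unobstructed top view
W,D,o=cloud(t); x,y,z=np.moveaxis(W,2,0)
m=(abs(z-.059)<.006)&(np.hypot(x-.6,y+.26)<.16)
print("box",cv2.minAreaRect((W[m][:,:2]*1000).astype(np.float32)))
g=t["img"].max(2); b=(g<90)&(z>.075)&(z<.1)&(np.hypot(x-.6,y+.31)<.09)
P=W[b][:,:2]; print("key",P.min(0),P.max(0),b.sum()); print("ray pad",onplane(t,363.1,208,.0885),"pivot end",onplane(t,345.5+16,182.5,.088))
```

```text
0.251 [0.5738 0.0413 0.1947] [-1.32  1.57  4.97]
0.132 [0.5639 0.0413 0.1948] [-1.88  1.44  4.71]
0.012 [0.5548 0.0423 0.1947] [1.6  3.23 5.52]
7.6083
knob [0.55666856 0.04400251 0.22683177] 237 0.0421258705715426
box ((593.9810180664062, -257.34161376953125), (241.17662048339844, 218.5877685546875), 68.18365478515625)
key [ 0.54000742 -0.33644206] [ 0.64645349 -0.28430574] 265
ray pad [ 0.55155048 -0.32245819  0.0885    ] pivot end [ 0.63675431 -0.30880342  0.088     ]
```

View pics/w3.png

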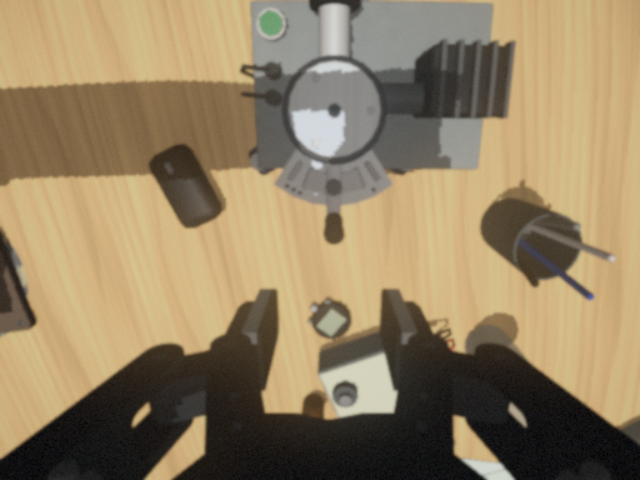

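The knob sprang about 2 mm into the notch on release. The lever at (334,230) is now in line with the lid and microscope and covers the two pips, with the one and three pips to either side, so it sits in the middle notch. Next I'll take a close view of the key.

Run:
```python
from h import *
bot.gripper_to(0)
psi=1.2; d=np.array([np.cos(psi),np.sin(psi)])
pad=np.array([.5516,-.3225]); p=pad-.05*d
bot.goto([*p,.27],[PI,0,psi])
bot.wait(.2)
s=snapshot("wrist"); np.save("w4.npy",s,allow_pickle=True); cv2.imwrite("pics/w4.png",cv2.resize(s["img"],(640,480)))
st=bot.get_state(); print(st["clock"],st["ee_pos"],st["force"])
W,D,o=cloud(s); x,y,z=np.moveaxis(W,2,0)
m=(abs(z-.0885)<.004)&(np.hypot(x-pad[0],y-pad[1])<.024)
print(m.sum(),W[m].mean(0), np.median(z[m])); print(cv2.minEnclosingCircle(W[m][:,:2].astype(np.float32)))
```

```text
10.8083 [ 0.5340132  -0.36823282  0.27039992] [-0.06950075 -0.06316137  0.92318031]
636 [ 0.55419501 -0.32431411  0.08851102] 0.08872482097656165
((0.5570154190063477, -0.3234740197658539), 0.018668826669454575)
```

View pics/w4.png

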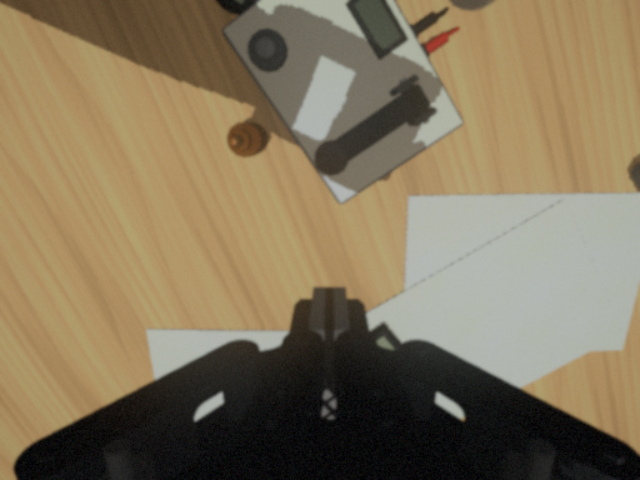

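The pad is at (331,157), the pivot bracket at (415,105) and the timer at (268,50).

Run:
```python
from h import *
s=np.load("w4.npy",allow_pickle=True).item()
pad=onplane(s,331*.8,157*.8,.0885); print("pad",pad)
psi=1.2; xy=pad[:2]
bot.goto([*xy,.13],[PI,0,psi]); bot.wait(.3)
f0=bot.get_state()["force"][2]
print(bot.servo_line([*xy,.084],speed=.03,contact_N=2)); st=bot.get_state(); print(st["ee_pos"],st["force"],f0)
bot.servo_line([*xy,.0785],speed=.02); bot.wait(.3); st=bot.get_state(); print(st["clock"],st["ee_pos"],st["force"])
```

```text
pad [ 0.55318167 -0.32462092  0.0885    ]
True
[ 0.55299659 -0.32456965  0.08762581] [-0.35793707 -0.05570291  3.9669312 ] -0.6058603299118464
13.875 [ 0.55285872 -0.32478165  0.08017933] [-4.54739164  1.07425892  9.09041347]
```

Run:
```python
from h import *
p=bot.get_state()["ee_pos"]
bot.servo_line([.55318,-.32462,.0765],speed=.02); bot.wait(.5); st=bot.get_state(); print(st["clock"],st["ee_pos"],st["force"])
s=snapshot("wrist"); cv2.imwrite("pics/w5.png",cv2.resize(s["img"],(640,480)))
s=snapshot("top"); W,D,o=cloud(s); x,y,z=np.moveaxis(W,2,0)
k=(z>.219)&(z<.24)&(np.hypot(x-.557,y-.042)<.03); print("knob",W[k].mean(0),k.sum())
```

```text
14.625 [ 0.55290882 -0.32481227  0.07853524] [-4.52715012  1.67300184 10.93052373]
knob [0.55692646 0.04142095 0.22788469] 19
```

View pics/w5.png

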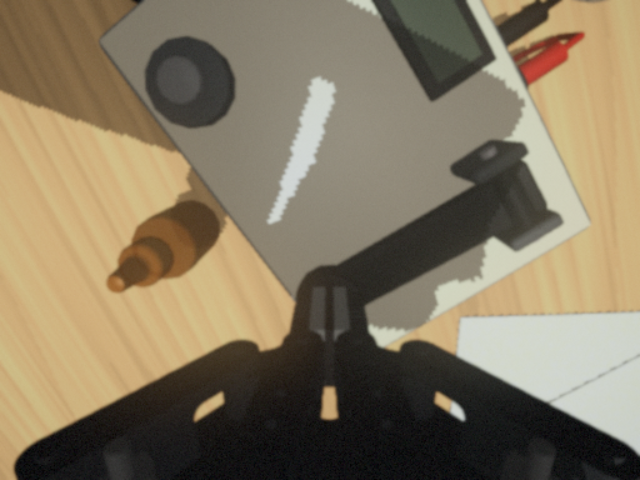

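The fingers at (330,300) hold the pad about 10 mm down with roughly 11 N, which is past the contact and short of the buffer. The timer button at (190,80) is untouched, and the lever is still in the middle notch.

```bash
python3 -c "
from bench import bot
print(bot.hand_in())"
```

```text
the job is handed in; nothing more can be done
None
```

I swung the lever into the middle (two-pip) notch, then pressed the field key about 10 mm down with roughly 11 N. The job is handed in with the key still held, the timer was not pressed, and no verdict came back.

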